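Sweep the tan bone plates into the tray's trough and shut its cover

TASK

On the blue picking tray, gently sweep the two small light-tan bone plates across the white board with the fingertips, over the board's far edge and down into the trough, then push the hinged amber trough cover fully shut over them. Only push and sweep: do not pick up or carry any plate. Leave the two dark brown plates lying where they are on the board, and do not disturb the glass bottle and the blue-capped jar beside the tray.

Things in the scene. Friction and masses are not known exactly. Their poses are not given: they have to be found in the camera images.
- picking_tray: Blue picking tray fixed on the bench, 222 mm deep (its x, away from the robot at yaw 0), 300 mm wide (its y), 42 mm high. Origin: centre of its underside, z up. White board in its near part, a trough behind it along the far side, a hinged cover on the far wall of the trough. Sizes below are in this frame.
- board_mid (a point): Middle of the flat white board, on its face, 36.5 mm above the bench. The board runs from tray x = -104 to +45 mm and y = -144 to +144 mm; rims 6 mm high stand along its near side and both ends. The far side is open: at x = +45 mm the board drops by a plain vertical step into the trough.
- trough_mid (a point): Middle of the trough's floor, 8 mm above the bench (28 mm below the board). Inside, the trough runs from tray x = +45 to +105 mm and y = -142 to +142 mm.
- cover_hinge (a point): Middle of the cover's hinge line: along tray y, at tray x = +109 mm, 37 mm above the bench.
- trough_cover (a joint): Angle a of the amber see-through trough cover, rad: 0 shut and level (top 40.5 mm, thick free edge 43.5 mm above the bench), grows as it opens up and away to the far side; 1.57 upright, stop at 2.0; starts at 1.75 to 1.98. Plate 282 mm wide, 3 mm thick, 68 mm from hinge to free edge. Stiff hinge: stays at any angle, moves with about 1 N at the free edge.
- cover_edge (a point): Middle of the cover's free edge: at tray x = 109 - 68 cos(a) mm, 37 + 68 sin(a) mm above the bench.
- tan_plate_a: Light-tan bone plate, irregular, about 23 x 29 mm and 6 mm thick, 11 to 20 g, lying flat and loose on the white board. Origin: centre of its underside.
- tan_plate_b: Light-tan bone plate, irregular, about 25 x 31 mm and 7 mm thick, 13 to 22 g, lying flat and loose on the white board. Origin: centre of its underside.
- brown_plate_a: Dark brown bone plate, 28 x 40 mm and 6 mm thick, loose on the white board, to be left there. Origin: centre of its underside. The four plates lie in a row across the board in any order, about 68 mm apart in tray y, at tray x between -40 and +5 mm.
- brown_plate_b: Dark brown bone plate, 19 x 24 mm and 6 mm thick, loose on the white board, to be left there. Origin: centre of its underside.
- glass_bottle: Small clear glass bottle with a glass stopper, 38 mm across and 70 mm high, standing loose on the bench to the left (+y) of the tray; to be left alone. Origin: centre of its underside.
- blue_jar: Small clear jar with a blue cap, 61 mm across and 59 mm high, standing loose on the bench to the right (-y) of the tray; to be left alone. Origin: centre of its underside.

How it is judged (in metres and radians):
On the way:
1. both tan plates lie in the trough, the cover still open (x of tan_plate_a in the frame of picking_tray between 0.04 and 0.11 m and y of tan_plate_a in the frame of picking_tray between -0.146 and 0.146 m and z of each of tan_plate_a, tan_plate_b in the frame of picking_tray below 0.034 m and x of tan_plate_b in the frame of picking_tray between 0.04 and 0.11 m and y of tan_plate_b in the frame of picking_tray between -0.146 and 0.146 m and value of joint trough_cover above 0.8 rad), for 0.2 s.
At the end, for the whole second after the job is handed in: Both tan plates lie at rest inside the trough below its rim, the cover is shut to within 0.06 rad, the brown plates lie within 12 mm and the bottle and jar within 15 mm of where they were (x of tan_plate_a in the frame of picking_tray between 0.04 and 0.11 m and y of tan_plate_a in the frame of picking_tray between -0.146 and 0.146 m and z of each of tan_plate_a, tan_plate_b in the frame of picking_tray below 0.034 m and x of tan_plate_b in the frame of picking_tray between 0.04 and 0.11 m and y of tan_plate_b in the frame of picking_tray between -0.146 and 0.146 m and value of joint trough_cover below 0.06 rad and linear speed of each of tan_plate_a, tan_plate_b, brown_plate_a, brown_plate_b below 0.02 m/s and distance of each of brown_plate_a, brown_plate_b from where it was at the start of the episode below 0.012 m and distance of each of glass_bottle, blue_jar from where it was at the start of the episode below 0.015 m); the robot touches nothing.
It fails at once if a tan plate is lifted more than 18 mm off the board (z of any of tan_plate_a, tan_plate_b in the frame of picking_tray above 0.0545 m).
It fails at once if a tan plate is pressed by the fingers with more than 20 N (contact force between the fingers and tan_plate_a above 20 N or contact force between the fingers and tan_plate_b above 20 N).
It fails at once if a brown plate is shifted more than 12 mm or lifted (distance of any of brown_plate_a, brown_plate_b from where it was at the start of the episode above 0.012 m).
It fails at once if the bottle or the jar beside the tray is shifted more than 15 mm or tipped (distance of any of glass_bottle, blue_jar from where it was at the start of the episode above 0.015 m or angle between any of glass_bottle, blue_jar's own z axis and vertical above 0.3 rad).
It also fails if it takes over 51 s, if anything falls off the work surface, if the arm or the gripper's body presses on something with over 40 N, if the wrist force passes 120 N, or if a joint passes its speed limit or range.

ROBOT

A 6-joint arm with a two-finger parallel gripper is mounted at the origin on the work surface; the furniture and walls round the work are solid. World frame = base frame: x ahead of the robot, y to its left, z up, the work surface at z = 0. Lengths are in mm, angles in rad, forces in N, time in s.
With the tool pointing down it reaches from about 350 to 775 mm from the base axis. Payload 7.3 kg.
Tool frame: the origin (TCP) lies midway between the tips of the shut fingers; the grasp point (between the pads) lies 19 mm behind it; z points along the fingers, y is the line along which they close (so a half turn about z gives the same grasp; the last joint's range is limited). The gripper opens to 92 mm and grips with 3 to 60 N. Pads are 19 mm wide; open, the fingers measure 130 mm over their backs; the gripper's body (75 mm by 190 mm) begins 47 mm behind the grasp point.
Start: joints at [1.089, 0.342, 1.524, -0, 1.275, -0.146], TCP at [172.986, 495.702, 226.741] pointing down, gripper open.
Joint ranges: [-2.53, 2.53], [-0.77, 2.02], [0.04, 2.7], [-1, 4.14], [0.28, 2.66], [-3.11, 3.11]. Speed limits (rad/s): [2.57, 2.57, 3.14, 3.14, 3.14, 3.14].

INTERFACE

Orientations are given as [roll, pitch, yaw] about the fixed x, y, z axes, in that order (R = Rz(yaw) Ry(pitch) Rx(roll)).
In Python, from plant import * gives the robot as it stands.
- The arm moves only by the tool step_arm, never from a script. Its argument "deltas" is one flat list of numbers, 5 for each row, row after row: the shift along the world's x, y, z in mm, then the turn about the world's z in degrees, then the finger opening in mm, from 0 to 91.8. In form: [tx, ty, tz, turn, gripper, tx, ty, tz, turn, gripper, ...]. A call has exactly 10 rows; each row shifts and turns the commanded pose from where the row before left it; what a row does not reach is not made up. A row lasts 1/8 s, in which the tool goes at most 62.5 mm and 10.7 degrees, less where a joint would pass 70% of its speed; a pose out of reach is approached as far as the arm can. A call is refused whole if a number of a shift passes 62.5 or a number of a turn 10.7, either way. A call with a gripper value outside its range is refused whole. The fingers move at their own pace and stop on an object; the grip force is fixed at half the most. Time passes only in rows, so rows that do not move let the fingers close, or fill a call up. It gives the time, the measured TCP pose, the force, the opening and the grip force at its end, in the units of the state.
- get_obs(): the state, without advancing time (a new reading comes with each control period).
- capture(name): name is "scene" or "side" or "wrist"; returns the picture (480x640x3 uint8, red, green, blue); there is no depth.
- camera_params(name): a dict with "mtx" (3x3 intrinsics, pixels), "rvec" (rotation vector, rad) and "tvec" (3), from world to camera coordinates, as OpenCV has them. Camera axes: x right, y down, z forward; pixel columns grow to the right and rows downward; lengths in mm; the calibration is good to about 2 mm. A picture is of the moment at which its call begins: read the wrist's pose just before it. camera_params takes no time and is no camera call; for the wrist camera it gives the pose at the moment of the call.
- close_job(): hands the job in; it is judged then, once.
The state is a dict: "time": time; "joint_positions": joint angles; "dq": joint speeds; "tau": joint torques, N m; "tool_pos": TCP position; "tcp_rot": TCP orientation; "contact_force": force on the tool from outside, world axes, zero at the start; "moment": the same for the moment, N m; "grip_width": finger opening in mm; "finger_force": force on a finger pad.
Only numpy, scipy, OpenCV 4.12 (cv2) and the standard library are available. Lean on these libraries where they do the work, as an engineer would, in place of code of your own. Each camera call takes 0.05 s, during which the arm holds its last target. There are 200 camera calls.

## Working session

There is one attempt and no reset: what is moved stays moved. The work goes in short steps, Python scripts to look and compute and a tool call to move; the robot and the scene stay as the last step left them, time stands still between calls to the robot, and variables do not carry over. Pictures are saved under pics/ and viewed, at most 10 in all, crops included, and the job is handed in when it is done.

Besides the shell and the picture viewer there is one more tool, called after "Call:" in YAML: its name, and indented under it one key for each argument. step_arm: Moves the arm, as the interface text tells. Its arguments: {"type":"object","properties":{"deltas":{"type":"array","items":{"type":"number"}}},"required":["deltas"]}

```bash
mkdir -p pics; python3 - <<'E'
from plant import *
import cv2, numpy as np
o=get_obs(); print(o['time'],o['tool_pos'],o['tcp_rot'],o['grip_width'])
for n in ['scene','side']:
    im=capture(n); cv2.imwrite(f'pics/{n}0.png',im[:,:,::-1])
    p=camera_params(n); R,_=cv2.Rodrigues(np.array(p['rvec'],float)); print(n,np.round(p['mtx'],1).tolist(),(-R.T@np.array(p['tvec']).ravel()).round(), R[2].round(2))
E
```

```text
0.0 [172.77135079 495.32721958 226.04586138] [-3.14007537e+00 -2.49373709e-04  2.80577981e+00] 91.67792466129417
scene [[590.0, 0.0, 316.0], [0.0, 590.0, 233.9], [0.0, 0.0, 1.0]] [  -0. -285.  821.] [ 0.57  0.3  -0.77]
side [[487.5, 0.0, 312.4], [0.0, 487.5, 238.1], [0.0, 0.0, 1.0]] [519. 883. 494.] [ 0.07 -0.89 -0.46]
```

View pics/scene0.png

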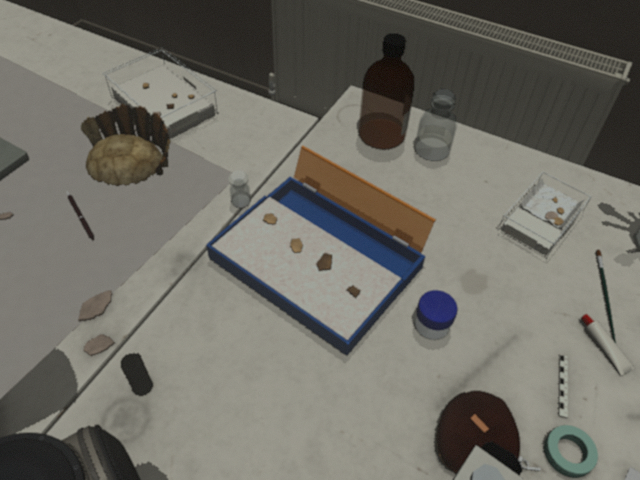

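View pics/side0.png

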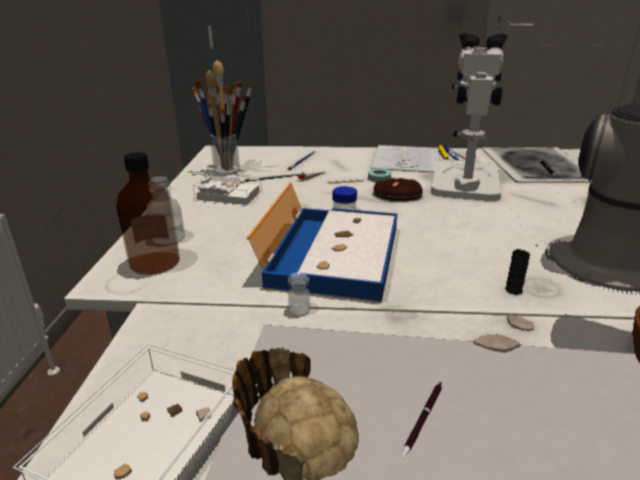

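The scene view shows the tray with tan plates at (270,218) and (296,245), and brown plates at (324,262) and (353,291). The open cover runs from (300,155) to (430,230), the bottle is at (239,190) and the jar at (436,312). The side view agrees: from near to far, tan at (323,265) and (340,247), brown at (344,233) and (357,220).

```bash
cat > h.py <<'E'
from plant import *
import cv2, numpy as np
def cam(n):
    p=camera_params(n); R,_=cv2.Rodrigues(np.array(p['rvec'],float)); return np.array(p['mtx'],float),R,np.array(p['tvec'],float).ravel()
def ray(c,uv,z):
    K,R,t=c; uv=np.atleast_2d(np.array(uv,float)); d=(np.linalg.inv(K)@np.c_[uv,np.ones(len(uv))].T).T@R; o=-R.T@t
    return o+d*((z-o[2])/d[:,2])[:,None]
def tri(c1,u1,c2,u2):
    P=[c[0]@np.c_[c[1],c[2]] for c in (c1,c2)]
    X=cv2.triangulatePoints(P[0],P[1],np.array(u1,float).reshape(-1,2).T,np.array(u2,float).reshape(-1,2).T); return (X[:3]/X[3]).T
def quad(cnt):
    h=cv2.convexHull(cnt)
    for e in np.arange(.01,.2,.005):
        q=cv2.approxPolyDP(h,e*cv2.arcLength(h,True),True)
        if len(q)<=4: return q.reshape(-1,2)
def biggest(m):
    cs,_=cv2.findContours(m,cv2.RETR_EXTERNAL,cv2.CHAIN_APPROX_NONE); return max(cs,key=cv2.contourArea)
E
python3 - <<'E'
from h import *
rs={}
for n in ['scene','side']:
    im=cv2.imread(f'pics/{n}0.png'); hsv=cv2.cvtColor(im,cv2.COLOR_BGR2HSV); c=cam(n)
    blue=cv2.inRange(hsv,(100,120,40),(125,255,255))
    am=cv2.inRange(hsv,(8,130,90),(20,255,255))
    roi=np.zeros(blue.shape,np.uint8)
    x,y,w,h=(195,140,250,215) if n=='scene' else (240,180,165,120)
    roi[y:y+h,x:x+w]=255
    b=biggest(blue&roi); a=biggest(am&roi)
    print(n,'blue',quad(b).tolist(),'amber',quad(a).tolist())
    hull=np.zeros_like(roi); cv2.drawContours(hull,[cv2.convexHull(b)],-1,255,-1)
    white=cv2.inRange(hsv,(0,0,140),(180,45,255))&hull
    wc=biggest(white); wq=quad(wc); print('white',wq.tolist())
    print(' on plane', ray(c,wq,36.5).round(1).tolist())
    wm=np.zeros_like(roi); cv2.drawContours(wm,[cv2.convexHull(wc)],-1,255,-1); wm=cv2.erode(wm,np.ones((5,5)))
    pl=cv2.inRange(hsv,(0,60,0),(30,255,255))&wm
    cs,_=cv2.findContours(pl,cv2.RETR_EXTERNAL,cv2.CHAIN_APPROX_NONE)
    for k in cs:
        if cv2.contourArea(k)<20: continue
        M=cv2.moments(k);u=(M['m10']/M['m00'],M['m01']/M['m00'])
        col=cv2.mean(im,cv2.drawContours(np.zeros_like(roi),[k],-1,255,-1))[:3]
        print(np.round(u,1),cv2.contourArea(k),np.round(col),'w@42',ray(c,u,42).round(1)[0]); rs.setdefault(n,[]).append(u)
s=[sorted(rs['scene']),sorted(rs['side'])]
if len(s[0])==len(s[1])==4: print(tri(cam('scene'),s[0],cam('side'),s[1]).round(1))
E
```

```text
scene blue [[423, 257], [347, 344], [208, 244], [291, 190]] amber [[421, 249], [296, 177], [302, 147], [434, 219]]
white [[213, 245], [270, 198], [399, 279], [346, 338]]
 on plane [[466.8, 159.0, 36.5], [608.0, 133.8, 36.5], [560.9, -143.8, 36.5], [420.7, -119.0, 36.5]]
[353.5 290.7] 62.5 [51. 66. 79.] w@42 [499.6 -91.1  42. ]
[324.6 261.9] 146.0 [51. 67. 82.] w@42 [526.7 -23.7  42. ]
[296. 245.] 108.5 [ 76. 104. 124.] w@42 [533.8  35.2  42. ]
[269.8 218.4] 86.5 [ 75. 102. 121.] w@42 [562.1 105.1  42. ]
side blue [[326, 211], [290, 287], [264, 286], [302, 209]] amber [[290, 183], [299, 209], [262, 267], [248, 236]]
white [[297, 273]]
 on plane [[606.6, 135.3, 36.5]]Traceback (most recent call last):
  File "<stdin>", line 24, in <module>
KeyError: 'side'
```

```bash
cat > m1.py <<'E'
from h import *
rs={};wqs={}
for n in ['scene','side']:
    im=cv2.imread(f'pics/{n}0.png'); hsv=cv2.cvtColor(im,cv2.COLOR_BGR2HSV); c=cam(n)
    x,y,w,h=(195,140,225,215) if n=='scene' else (240,205,165,95)
    roi=np.zeros(im.shape[:2],np.uint8); roi[y:y+h,x:x+w]=255
    blue=cv2.inRange(hsv,(100,120,30),(125,255,255))&roi
    pts=cv2.findNonZero(blue); hull=np.zeros_like(roi); cv2.fillConvexPoly(hull,cv2.convexHull(pts),255)
    wc=biggest(cv2.inRange(hsv,(0,0,130),(180,60,255))&hull); wq=quad(wc); print(n,'white',wq.tolist(),cv2.contourArea(wc)); print(ray(c,wq,36.5).round(1).tolist())
    wm=np.zeros_like(roi); cv2.drawContours(wm,[cv2.convexHull(wc)],-1,255,-1); wm=cv2.erode(wm,np.ones((5,5)))
    cs,_=cv2.findContours(cv2.inRange(hsv,(0,60,0),(30,255,255))&wm,cv2.RETR_EXTERNAL,cv2.CHAIN_APPROX_NONE)
    L=[]
    for k in cs:
        if cv2.contourArea(k)<15: continue
        M=cv2.moments(k);L.append((M['m10']/M['m00'],M['m01']/M['m00']))
    rs[n]=sorted(L); print(np.round(rs[n],1).tolist(), ray(c,rs[n],42).round(1).tolist() if L else '')
    if n=='scene':
        for nm,lo,hi,z in [('jar',(105,120,30),(130,255,255),59)]:
            r=np.zeros_like(roi); r[285:345,412:465]=255
            k=biggest(cv2.inRange(hsv,lo,hi)&r); (u,rad)=cv2.minEnclosingCircle(k); print(nm,u,rad,ray(c,u,z-5).round(1))
        print('bottle base',ray(c,(239,200),0).round(1),'top',ray(c,(239,176),70).round(1))
    else: print('bottle side',ray(c,(299,309),0).round(1),'top',ray(c,(299,279),70).round(1))
if len(rs['scene'])==len(rs['side'])==4: print(tri(cam('scene'),rs['scene'],cam('side'),rs['side']).round(1))
E
python3 m1.py
```

```text
scene white [[213, 245], [270, 198], [399, 279], [346, 338]] 11968.5
[[466.8, 159.0, 36.5], [608.0, 133.8, 36.5], [560.9, -143.8, 36.5], [420.7, -119.0, 36.5]]
[[269.8, 218.4], [296.0, 245.0], [324.6, 261.9], [353.5, 290.7]] [[562.1, 105.1, 42.0], [533.8, 35.2, 42.0], [526.7, -23.7, 42.0], [499.6, -91.1, 42.0]]
jar (437.2848205566406, 307.5443115234375) 18.875699996948242 [[ 528.8 -220.2   54. ]]
bottle base [[602.3 201.1   0. ]] top [[599.8 192.7  70. ]]
side white [[319, 209], [394, 217], [380, 281], [295, 276]] 4870.5
[[584.2, -150.7, 36.5], [414.7, -114.2, 36.5], [459.2, 154.4, 36.5], [609.1, 145.7, 36.5]]
[[322.9, 264.8], [339.2, 247.1], [343.2, 233.6], [356.2, 219.9]] [[561.0, 113.0, 42.0], [532.9, 43.4, 42.0], [526.2, -15.7, 42.0], [498.9, -83.3, 42.0]]
bottle side [[598.2 194.2   0. ]] top [[595.  208.6  70. ]]
[[562.7 106.5  39.2]
 [534.4  36.4  39.2]
 [527.4 -22.7  39.3]
 [500.  -90.4  39.6]]
```

Call:
step_arm:
  deltas: [35.6, -38.3, -10, 0.96, 0, 35.6, -38.3, -10, 0.96, 0, 35.6, -38.3, -10, 0.96, 0, 35.6, -38.3, -10, 0.96, 0, 35.6, -38.3, -10, 0.96, 0, 35.6, -38.3, -10, 0.96, 0, 35.6, -38.3, -10, 0.96, 0, 35.6, -38.3, -10, 0.96, 0, 35.6, -38.3, -10, 0.96, 0, 35.6, -38.3, -10, 0.96, 0]

```text
time: 1.35
tool_pos: [529.8, 111.2, 126.1]
tcp_rot: [3.142, -0.001, 2.974]
contact_force: [0.3, 0.2, 0.6]
grip_width: 1.2
finger_force: 0.0
```

```bash
python3 - <<'E'
from h import *
o=get_obs(); print(o['time'],o['tool_pos'],o['tcp_rot'],o['grip_width'])
c=cam('wrist'); im=capture('wrist'); cv2.imwrite('pics/w1.png',im[:,:,::-1]); np.savez('w1.npz',K=c[0],R=c[1],t=c[2])
print(ray(c,[[0,0],[639,479],[320,240]],40).round())
E
```

```text
1.35 [529.83027585 111.24532807 126.13049986] [ 3.14151202e+00 -5.20910461e-04  2.97367390e+00] 1.1773211538544714
[[365. -32.  40.]
 [750. 320.  40.]
 [524. 114.  40.]]
```

View pics/w1.png

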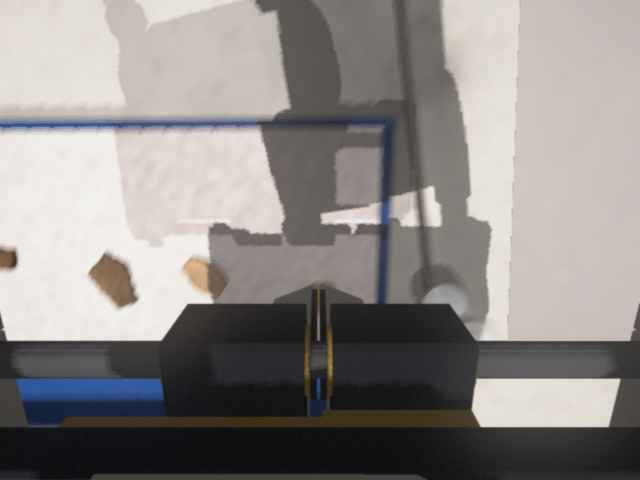

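The wrist view (up is toward the robot, left is −y) shows the tray's near-left corner at about (390,121) and tan plate B at (204,275). Brown plates are at (112,280) and (5,258), the bottle at (443,298). Tan plate A is mostly hidden under the fingertips near (319,290). I'll check the corner and plate B against my tray frame.

```bash
python3 - <<'E'
from h import *
f=np.load('w1.npz'); c=(f['K'],f['R'],f['t'])
print(ray(c,[[391,120],[0,124]],42).round(1)); print(ray(c,[[204,275],[112,280],[5,258],[319,285]],40).round(1),ray(c,[443,298],60).round(1))
print((-c[1].T@c[2]).round(1))
def X(p,z):
    q=c[0]@(c[1]@np.array([*p,z])+c[2]); return (q[:2]/q[2]).round(1)
for p in [(562.7,106.5),(534.4,36.4),(527.4,-22.7),(500,-90.4)]: print(X(p,40))
# triangulate brown/tan with the scene view
print(tri(cam('scene'),[(296,245),(324.6,261.9)],c,[(204,275),(112,280)]).round(1))
im=cv2.imread('pics/w1.png'); hsv=cv2.cvtColor(im,cv2.COLOR_BGR2HSV)
b=cv2.inRange(hsv,(100,100,60),(125,255,255)); ys,xs=np.nonzero(b[100:145,10:380])
k=np.polyfit(xs+10,ys+100,1); L=ray(c,[[10,np.polyval(k,10)],[380,np.polyval(k,380)]],42); print('near edge yaw',np.arctan2(*(L[1]-L[0])[:2]),L.round(1))
E
```

```text
[[460.2 165.5  42. ]
 [425.1 -55.1  42. ]]
[[535.   36.5  40. ]
 [528.4 -22.8  40. ]
 [502.7 -85.   40. ]
 [554.1 108.   40. ]] [[566.5 181.2  60. ]]
[453.4 124.4 284.3]
[318.9 297.5]
[203.7 274.2]
[111.6 278.5]
[ -4.8 255.3]
[[535.3  36.2  39.7]
 [528.5 -23.   39.6]]
near edge yaw 0.15922871577331366 [[426.5 -49.7  42. ]
 [460.  159.2  42. ]]
```

Call:
step_arm:
  deltas: [0, 0, -30, 0, 0, 0, 0, -30, 0, 0, 0, 0, -15, 0, 0, 0, 0, -6, 0, 0, 0, 0, -3, 0, 0, 0, 0, -2, 0, 0, 0, 0, -1, 0, 0, 0, 0, 0, 0, 0, 0, 0, 0, 0, 0, 0, 0, 0, 0, 0]

```text
time: 2.65
tool_pos: [529.1, 112.7, 39.9]
tcp_rot: [3.141, 0.0, 2.973]
contact_force: [-0.1, 0.0, -0.4]
grip_width: 0.2
finger_force: 0.0
```

Call:
step_arm:
  deltas: [0, 0, -1.2, 0, 0, 4.9, -0.8, 0, 0, 0, 4.9, -0.8, 0, 0, 0, 4.9, -0.8, 0, 0, 0, 4.9, -0.8, 0, 0, 0, 4.9, -0.8, 0, 0, 0, 4.9, -0.8, 0, 0, 0, 4.9, -0.8, 0, 0, 0, 4.9, -0.8, 0, 0, 0, 4.9, -0.8, 0, 0, 0]

```text
time: 3.9
tool_pos: [573.4, 105.4, 38.5]
tcp_rot: [3.141, 0.0, 2.973]
contact_force: [-0.6, 0.4, 0.2]
grip_width: 0.6
finger_force: 0.0
```

Call:
step_arm:
  deltas: [4.9, -0.8, 0, 0, 0, 4.9, -0.8, 0, 0, 0, 4.9, -0.8, 0, 0, 0, 4.9, -0.8, 0, 0, 0, 4.9, -0.8, 0, 0, 0, 4.9, -0.8, 0, 0, 0, 0, 0, 0, 0, 0, 0, 0, 0, 0, 0, 0, 0, 0, 0, 0, 0, 0, 0, 0, 0]

```text
time: 5.15
tool_pos: [602.4, 100.8, 38.6]
tcp_rot: [3.141, -0.0, 2.973]
contact_force: [0.2, -0.0, 0.6]
grip_width: 0.6
finger_force: 0.0
```

```bash
python3 - <<'E'
from h import *
o=get_obs(); print(o['time'],o['tool_pos'],o['contact_force'])
a=capture('scene')[120:360,180:470,::-1]; b=capture('side')[170:320,230:410,::-1]
cv2.imwrite('pics/s2.png',np.hstack([cv2.resize(a,(435,360),interpolation=3),cv2.resize(b,(360,300),interpolation=3)[:, :360] if 0 else cv2.copyMakeBorder(cv2.resize(b,(360,300),interpolation=3),0,60,0,0,0)]))
E
```

```text
5.15 [602.37932156 100.77232919  38.56108062] [ 0.16019263 -0.03928205  0.55049661]
```

View pics/s2.png

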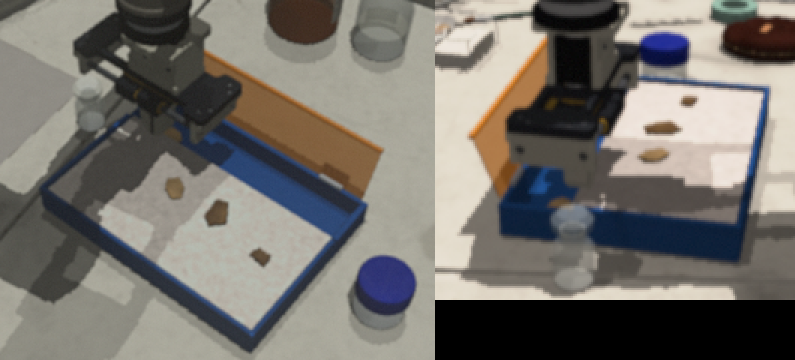

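Call:
step_arm:
  deltas: [0, 0, 25, 0, 0, 0, 0, 25, 0, 0, -25.5, -14.5, 0, 0, 0, -25.5, -14.5, 0, 0, 0, -25.5, -14.5, 0, 0, 0, -25.5, -14.5, 0, 0, 0, 0, 0, -20, 0, 0, 0, 0, -18, 0, 0, 0, 0, -9, 0, 0, 0, 0, -3, 0, 0]

```text
time: 6.5
tool_pos: [500.4, 42.8, 38.2]
tcp_rot: [3.142, -0.001, 2.973]
contact_force: [1.2, -0.0, -0.3]
grip_width: 0.7
finger_force: 0.0
```

```bash
python3 - <<'E'
from h import *
o=get_obs(); print(o['time'],o['tool_pos'],o['contact_force'])
uv={}
for n,(x,y,w,h) in {'scene':(255,185,170,70),'side':(262,205,65,85)}.items():
    im=capture(n)[:,:,::-1].copy(); cv2.imwrite(f'pics/{n}3.png',im); hsv=cv2.cvtColor(im,cv2.COLOR_BGR2HSV)
    m=cv2.inRange(hsv,(5,60,40),(28,255,255)); r=np.zeros_like(m); r[y:y+h,x:x+w]=255
    cs,_=cv2.findContours(m&r,cv2.RETR_EXTERNAL,cv2.CHAIN_APPROX_NONE)
    for k in cs:
        if cv2.contourArea(k)>8: M=cv2.moments(k); u=(M['m10']/M['m00'],M['m01']/M['m00']); print(n,np.round(u,1),cv2.contourArea(k),ray(cam(n),u,11).round(1))
a=cv2.imread('pics/scene3.png')[120:360,180:470]; b=cv2.imread('pics/side3.png')[170:320,230:410]
cv2.imwrite('pics/s3.png',np.hstack([cv2.resize(a,(435,360),interpolation=3),cv2.copyMakeBorder(cv2.resize(b,(360,300),interpolation=3),0,60,0,0,0)]))
E
```

```text
6.5 [500.39037511  42.75195972  38.24450852] [ 1.17541821 -0.0447683  -0.31989862]
scene [297.9 249.2] 24.5 [[548.7  40.4  11. ]]
scene [284.2 247. ] 20.0 [[540.9  63.6  11. ]]
scene [268.  235.4] 10.0 [[548.7 102.1  11. ]]
scene [380.9 210.5] 3233.5 [[704.5 -46.3  11. ]]
side [292.5 270.8] 19.5 [[621.  86.  11.]]
side [275.8 226.7] 1211.5 [[ 679.8 -104.6   11. ]]
```

View pics/s3.png

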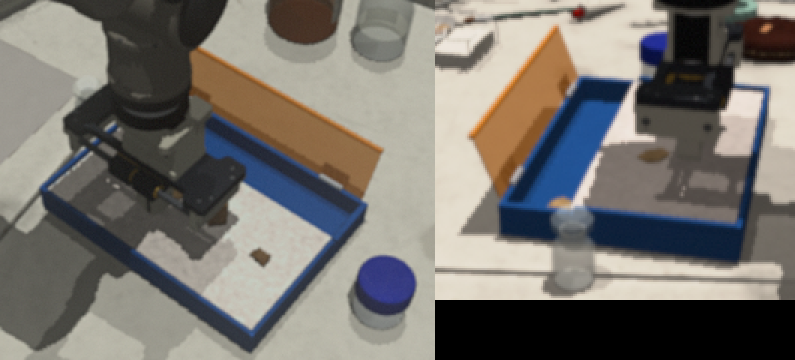

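The tan plate A now shows in the trough at the left end (side crop (560,203)), and B still lies ahead of the fingers. Sweeping B next.

Call:
step_arm:
  deltas: [4.9, -0.8, 0, 0, 0, 4.9, -0.8, 0, 0, 0, 4.9, -0.8, 0, 0, 0, 4.9, -0.8, 0, 0, 0, 4.9, -0.8, 0, 0, 0, 4.9, -0.8, 0, 0, 0, 4.9, -0.8, 0, 0, 0, 4.9, -0.8, 0, 0, 0, 4.9, -0.8, 0, 0, 0, 4.9, -0.8, 0, 0, 0]

```text
time: 7.85
tool_pos: [549.8, 34.6, 38.5]
tcp_rot: [3.142, -0.0, 2.973]
contact_force: [-0.2, -0.8, 0.4]
grip_width: 0.2
finger_force: 0.1
```

Call:
step_arm:
  deltas: [4.9, -0.8, 0, 0, 0, 4.9, -0.8, 0, 0, 0, 4.9, -0.8, 0, 0, 0, 4.9, -0.8, 0, 0, 0, 4.9, -0.8, 0, 0, 0, 4.9, -0.8, 0, 0, 0, 4.9, -0.8, 0, 0, 0, 4.9, -0.8, 0, 0, 0, 0, 0, 0, 0, 0, 0, 0, 0, 0, 0]

```text
time: 9.1
tool_pos: [588.5, 28.3, 38.4]
tcp_rot: [3.142, -0.0, 2.973]
contact_force: [-0.4, -0.5, 0.2]
grip_width: 0.2
finger_force: 0.0
```

Call:
step_arm:
  deltas: [0, 0, 25, 0, 0, 0, 0, 30, 0, 0, 0, 0, 35, 0, 0, 0, 0, 30, 0, 0, -20, 0, 0, 0, 0, -25, 0, 0, 0, 0, -25, 0, 0, 0, 0, -25, 0, 0, 0, 0, -20, 0, 0, 0, 0, 0, 0, 0, 0, 0]

```text
time: 10.35
tool_pos: [472.7, 28.4, 158.8]
tcp_rot: [3.142, -0.0, 2.973]
contact_force: [0.8, -1.0, -0.8]
grip_width: 0.0
finger_force: 0.0
```

```bash
python3 - <<'E'
from h import *
o=get_obs(); print(o['time'],o['tool_pos'],o['contact_force'])
for n in ['scene','side']: cv2.imwrite(f'pics/{n}4.png',capture(n)[:,:,::-1])
s,d=cam('scene'),cam('side')
print('bigbottle base',ray(s,[(380,146),(432,158),(362,135),(411,140)],0).round(0).tolist(),ray(d,[(152,268),(128,255),(178,262)],0).round(0).tolist())
print('cover edge L', tri(s,[(302,148)],d,[(249,237)]).round(1),'R',tri(s,[(434,219)],d,[(290,184)]).round(1),'bottle tops',tri(s,[(395,37)],d,[(136,155)]).round(0),tri(s,[(443,92)],d,[(160,178)]).round(0))
a=cv2.imread('pics/scene4.png')[120:360,180:470]; b=cv2.imread('pics/side4.png')[170:320,230:410]
cv2.imwrite('pics/s4.png',np.hstack([cv2.resize(a,(435,360),interpolation=3),cv2.copyMakeBorder(cv2.resize(b,(360,300),interpolation=3),0,60,0,0,0)]))
E
```

```text
10.35 [472.70638193  28.44651217 158.79201803] [ 0.82244451 -0.98023543 -0.78661695]
bigbottle base [[876.0, 35.0, 0.0], [898.0, -72.0, 0.0], [888.0, 83.0, 0.0], [926.0, -13.0, 0.0]] [[904.0, 72.0, 0.0], [974.0, 22.0, 0.0], [860.0, 46.0, 0.0]]
cover edge L [[693.7 116.8  98.3]] R [[ 652.9 -155.2   97.9]] bottle tops [[908.  47. 229.]] [[915. -59. 145.]]
```

View pics/s4.png

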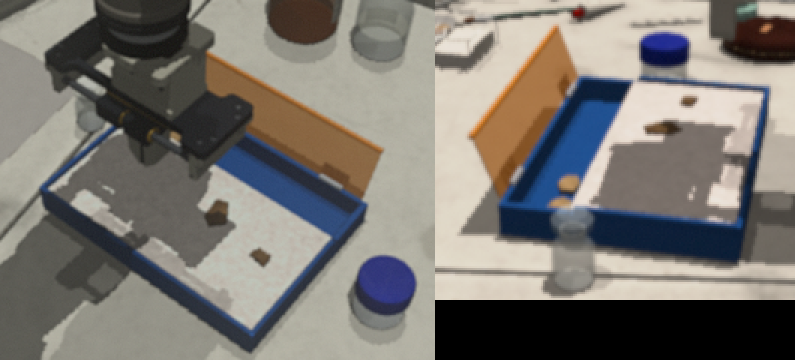

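The side crop shows both tan plates in the trough (pixels (557,203) and (568,183)), and both brown plates are still on the board. Next I'll go over the cover to its far side, then check B's place from the clear view.

Call:
step_arm:
  deltas: [36.1, -16.9, 0, 0, 0, 36.1, -16.9, 0, 0, 0, 36.1, -16.9, 0, 0, 0, 36.1, -16.9, 0, 0, 0, 36.1, -16.9, 0, 0, 0, 36.1, -16.9, 0, 0, 0, 0, 0, -20, 0, 0, 0, 0, -20, 0, 0, 0, 0, -20, 0, 0, 0, 0, -18, 0, 0]

```text
time: 11.7
tool_pos: [690.8, -73.2, 79.1]
tcp_rot: [3.141, -0.0, 2.973]
contact_force: [0.4, -0.5, 0.4]
grip_width: 0.4
finger_force: 0.0
```

```bash
python3 - <<'E'
from h import *
o=get_obs(); print(o['time'],o['tool_pos'],o['contact_force'])
for n in ['scene','side']: cv2.imwrite(f'pics/{n}5.png',capture(n)[:,:,::-1])
a=cv2.imread('pics/scene5.png')[120:360,180:470]; b=cv2.imread('pics/side5.png')[170:320,230:410]
cv2.imwrite('pics/s5.png',np.hstack([cv2.resize(a,(435,360),interpolation=3),cv2.copyMakeBorder(cv2.resize(b,(360,300),interpolation=3),0,60,0,0,0)]))
E
```

```text
11.7 [690.77180384 -73.19703554  79.05716845] [ 0.41086583 -0.47853966  0.42959378]
```

View pics/s5.png

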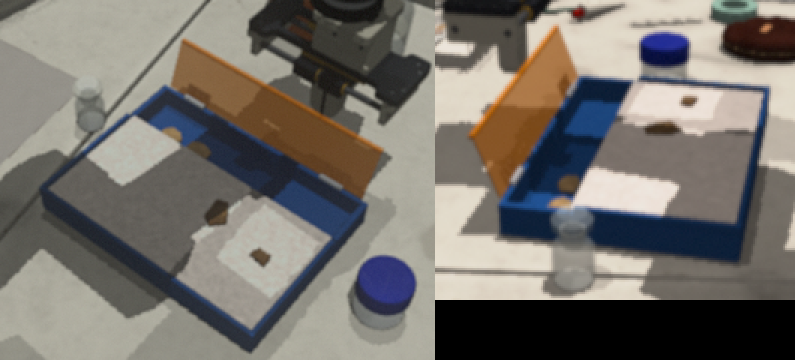

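Both tan plates show in the trough, in the scene crop at (172,134) and (200,150) and in the side crop at (559,203) and (569,183). I'll triangulate their heights.

```bash
python3 - <<'E'
from h import *
s,d=cam('scene'),cam('side'); Ls=[]
for n,(x,y,w,h) in {'scene':(285,200,45,32),'side':(284,255,22,22)}.items():
    hsv=cv2.cvtColor(cv2.imread(f'pics/{n}5.png'),cv2.COLOR_BGR2HSV); m=cv2.inRange(hsv,(5,50,40),(30,255,255)); r=np.zeros_like(m); r[y:y+h,x:x+w]=255
    cs,_=cv2.findContours(m&r,cv2.RETR_EXTERNAL,cv2.CHAIN_APPROX_NONE); cs=[k for k in cs if cv2.contourArea(k)>8]
    L=sorted((cv2.moments(k)['m10']/cv2.moments(k)['m00'],cv2.moments(k)['m01']/cv2.moments(k)['m00']) for k in cs); print(n,np.round(L,1).tolist(),[cv2.contourArea(k) for k in cs]); Ls.append(L)
X=tri(s,Ls[0][:2],d,Ls[1][:2]); dx=X[:,:2]-[540,3]; print(X.round(1),'tray',(dx@np.array([[.986,.167],[-.167,.986]])).round(1))
E
```

```text
scene [[294.8, 209.0], [312.8, 219.3]] [78.5, 55.0]
side [[292.8, 271.2], [296.7, 261.5]] [26.0, 53.5]
[[621.9  91.1  15. ]
 [618.5  51.1  13.1]] tray [[ 66.1 100.6]
 [ 69.4  60.5]]
```

Both plates lie on the trough floor at tray x of about 66–69 mm and z of about 14 mm. Pushing the cover over now.

Call:
step_arm:
  deltas: [-6.5, 1.1, 0, 0, 0, -6.5, 1.1, 0, 0, 0, -6.5, 1.1, 0, 0, 0, -6.5, 1.1, 0, 0, 0, -6.5, 1.1, 0, 0, 0, -6.5, 1.1, 0, 0, 0, -6.5, 1.1, 0, 0, 0, -6.5, 1.1, 0, 0, 0, -6.5, 1.1, 0, 0, 0, -6.5, 1.1, 0, 0, 0]

```text
time: 13.05
tool_pos: [624.8, -62.0, 80.5]
tcp_rot: [3.142, -0.0, 2.973]
contact_force: [1.0, -0.9, -0.2]
grip_width: 0.5
finger_force: 0.4
```

Call:
step_arm:
  deltas: [-4.9, 0.8, -2, 0, 0, -4.9, 0.8, -2, 0, 0, -4.9, 0.8, -2, 0, 0, -2, 0.3, -2.8, 0, 0, -2, 0.3, -2.8, 0, 0, -2, 0.3, -2.8, 0, 0, -2, 0.3, -2.8, 0, 0, -1.7, 0.3, -4, 0, 0, -1.7, 0.3, -4, 0, 0, -1.7, 0.3, -4, 0, 0]

```text
time: 14.3
tool_pos: [597.4, -57.6, 51.0]
tcp_rot: [3.142, 0.0, 2.973]
contact_force: [0.6, -0.3, 0.7]
grip_width: 0.1
finger_force: 0.3
```

Call:
step_arm:
  deltas: [-0.3, 0, -2, 0, 0, -0.3, 0, -2, 0, 0, -0.3, 0, -2, 0, 0, -0.3, 0, -2, 0, 0, 0, 0, -1, 0, 0, 0, 0, -0.5, 0, 0, 0, 0, -0.5, 0, 0, 0, 0, 0, 0, 0, 0, 0, 0, 0, 0, 0, 0, 0, 0, 0]

```text
time: 15.55
tool_pos: [596.3, -57.6, 41.3]
tcp_rot: [3.142, 0.0, 2.973]
contact_force: [-0.2, 0.1, -0.2]
grip_width: 0.7
finger_force: 0.0
```

Call:
step_arm:
  deltas: [0, 0, -0.5, 0, 0, 0, 0, -0.5, 0, 0, 0, 0, -0.5, 0, 0, 0, 0, -0.3, 0, 0, 0, 0, 0, 0, 0, 0, 0, 0, 0, 0, 0, 0, 0, 0, 0, 0, 0, 0, 0, 0, 0, 0, 0, 0, 0, 0, 0, 0, 0, 0]

```text
time: 16.8
tool_pos: [596.4, -57.6, 40.6]
tcp_rot: [-3.142, 0.001, 2.973]
contact_force: [-3.3, 1.0, 9.3]
grip_width: 0.5
finger_force: 4.4
```

The tool reads 9 N upward at z = 40.6, so the cover is on its stop. Lifting off and moving clear.

Call:
step_arm:
  deltas: [0, 0, 5, 0, 0, 0, 0, 15, 0, 0, 0, 0, 30, 0, 0, 0, 0, 35, 0, 0, 0, 0, 35, 0, 0, -30, 0, 0, 0, 0, -35, 0, 0, 0, 0, -35, 0, 0, 0, 0, -30, -10, 0, 0, 0, 0, 0, 0, 0, 0]

```text
time: 18.05
tool_pos: [465.1, -67.8, 160.5]
tcp_rot: [-3.142, 0.0, 2.972]
contact_force: [1.3, 0.3, -0.7]
grip_width: 0.7
finger_force: 0.0
```

```bash
python3 - <<'E'
from h import *
o=get_obs(); print(o['time'],o['tool_pos'],o['contact_force'])
for n in ['scene','side']: cv2.imwrite(f'pics/{n}6.png',capture(n)[:,:,::-1])
a=cv2.imread('pics/scene6.png')[120:360,180:470]; b=cv2.imread('pics/side6.png')[170:320,230:410]
cv2.imwrite('pics/s6.png',np.hstack([cv2.resize(a,(435,360),interpolation=3),cv2.copyMakeBorder(cv2.resize(b,(360,300),interpolation=3),0,60,0,0,0)]))
E
```

```text
18.05 [465.05442193 -67.84023189 160.50262725] [ 1.32800932  0.34015727 -0.68333754]
```

View pics/s6.png

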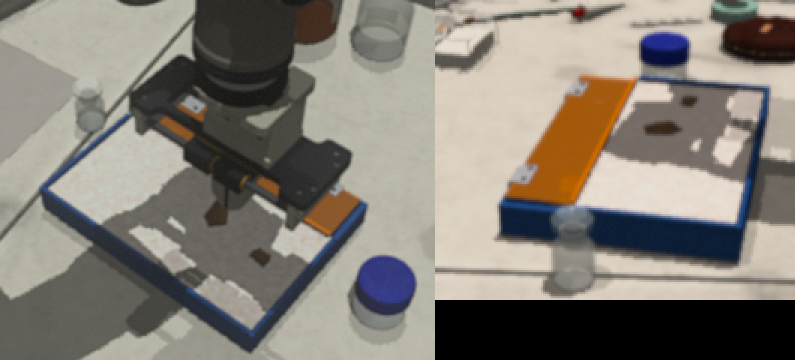

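The cover lies flat over the trough (side crop (510–635, 78–203)). The brown plates, the bottle and the jar are where they were, and the arm is clear. Handing in.

```bash
python3 -c "
from plant import *
print(close_job())"
```

```text
the job is handed in; nothing more can be done
None
```

I swept both tan plates into the trough and pushed the cover shut over them; in the last pictures the brown plates, bottle and jar look unmoved. The job is handed in at about 18 s, and no verdict came back.

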